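# Clamp an aluminium bar on the bed of a screw clamp, snug

## Robot

A 6-joint arm with a two-finger parallel gripper is mounted at the origin on the work surface. World frame = base frame: x ahead of the robot, y to its left, z up, the work surface at z = 0. Lengths are in mm, angles in rad, forces in N, time in s.
With the tool pointing down it reaches from about 350 to 975 mm from the base axis. Payload 7.1 kg.
Tool frame: the origin (TCP) lies on the front face of the gripper's body, between the roots of the fingers; the fingertips stand 80 mm ahead of it and the grasp point (between the pads) lies 61 mm ahead of it (env.tips_ahead is the distance from the TCP to the fingertips, in mm); z points along the fingers, y is the direction in which the jaws open and shut (so a half turn about z gives the same grasp; the last joint's range is limited). The gripper opens to 88 mm and grips with 3 to 60 N. Pads are 20 mm wide; open, the fingers measure 115 mm over their backs; the gripper's body (75 mm by 178 mm) begins 61 mm behind the grasp point.
Start: joints at [-1.275, 0.423, 1.63, -0, 1.089, -0.019], TCP at [193.534, -594.264, 302.675] pointing down, gripper open.
Joint ranges: [-3, 3], [-0.9, 2.11], [0.09, 2.58], [-1.31, 4.45], [0.11, 2.69], [-2.54, 2.54]. Speed limits (rad/s): [2.39, 2.39, 3.01, 3.14, 3.14, 3.14].

## Interface

Orientations are given as a unit quaternion [x, y, z, w].
In Python, from station import env, set_gripper, viewer, workorder gives the robot as it stands. Calls block until the motion is done:
- env.reach(position, orientation): joint-space move of the TCP to a pose.
- env.move_l(position, rot=None, rate=150, f_stop=None): straight line of the TCP; rot=None keeps the orientation; rate is the mean speed in mm/s. With f_stop (N) it stops when the force on the tool has changed by that much, and returns True; else False.
- env.move_joints(angles): joint-space move.
- set_gripper(opening): finger opening in mm; the grip force is fixed at half the most; returns when the fingers have stopped.
- env.hold(seconds).
- env.ik(position, orientation): joint angles nearest the present ones, or None.
- env.read_state(): the state.
- viewer.camera(name): name is "scene" or "top"; returns the picture (480x640x3 uint8, blue, green, red); there is no depth.
- viewer.camera_params(name): a dict with "fx", "fy", "cx", "cy" (pixels), "pose" (4x4, takes a point from camera to world coordinates). Camera axes: x right, y up, looking along -z (the intrinsics and any distortion apply to the point x, -y, -z); pixel columns grow to the right and rows downward; lengths in mm; the calibration is good to about 2 mm. A picture is of the moment at which its call begins. camera_params takes no time and is no camera call.
A pose or a line that the arm cannot do raises env.IKError and nothing moves.
- workorder.sign_off(): hands the job in, once; it reports no verdict.
The state is a dict: "time_s": time; "qpos": joint angles; "dq": joint speeds; "tau": joint torques, N m; "tool_pos": TCP position; "orientation": TCP orientation; "force": force on the tool from outside, world axes, zero at the start; "wrist_torque": the same for the moment, N m; "width": finger opening in mm.
Only numpy, scipy, OpenCV 4.12 (cv2) and the standard library are available. Lean on these libraries where they do the work, as an engineer would, in place of code of your own. Each camera call takes 0.05 s, during which the arm holds its last target.

## Task

Lay the bright aluminium bar along the bed of the green screw clamp, with its far end pushed up against the dark stop block and its length square to it, below the screw. Then turn the red-knobbed crank clockwise (seen from above) until the pad meets the bar, and snug it by feel: about 20 degrees past first touch, tight enough to hold, but not cranked hard, for the soft bar dents. Let go, and leave the other things on the bench where they are.

Things in the scene. Friction and masses are not known exactly. Their poses are not given: they have to be found in the camera images.
- alu_bar_center (a point): Centre (half-way up) of the loose bright aluminium bar, 200 x 24 x 30 mm (x, y, z), about 0.4 kg, lying on the bench; its x axis runs along the bar, z up. It is the same end for end. A dark steel bar of the same size lies on the other side of the clamp and is not wanted.
- bed_home (a point): Point on top of the clamp's flat bed (30 mm above the bench) under the place for the bar's centre: the seated bar's centre is 15 mm above it. x points along the bed away from the robot to the stop, y to the column, z up. The bed is 84 mm wide and begins at x = -115 mm. The screw's axis is at x = +70 mm, y = 0. Slide the bar in under the pad from the robot's side or from the side away from the column.
- stop_face (a point): Centre of the face, towards the robot, of the dark steel stop block at the far end of the bed; 100 mm in +x from bed_home. The block is 44 mm wide and 20 mm high. The seated bar's end touches this face. Beside the bed the column, with its collar 54 mm across, stands 70 mm in +y from the screw and 174 mm above the bench; the arm's boss round the screw is 44 mm across, its underside at least 115 mm above the bench.
- screw_axis (a point): Point on the vertical axis of the screw, about which the crank turns, on top of the clamp's arm (150 to 156 mm above the bench). The screw's pad, a disc 28 mm across, starts 9 to 22 mm above the top of a bar on the bed. Turning the crank clockwise from above lowers knob, screw and pad by 20 mm a turn (3.2 mm per rad).
- head: The clamp's green arm, fixed to its column; it carries screw, crank and pad. Origin on the screw's axis, 0 to 6 mm above bench level (a height setting that differs every time). Stiff spring washers behind the pad yield as it presses on the bar: the force at the knob rises 9 N per rad past touch (1 N per 6 degrees). Snug is 10 to 35 degrees past touch, best 20; past 45 degrees dents the bar.
- knob_grip (a point): Centre of the crank's upright red knob, 18 mm across, 50 mm tall, spinning freely on the crank; 27 mm above its foot (crank arm 3 mm below the foot), 55 mm from the screw's axis, 218 to 232 mm above the bench at the start. It takes about 6 N tangentially to turn free; this friction also holds the screw where left. The pad touches the bar 3 to 7 rad from the start, unknown beforehand.
- alu_bar: The same aluminium bar; origin at the centre of its underside.
- steel_bar: Bystander: dark steel bar, 200 x 24 x 30 mm, origin under its centre.
- bushing: Bystander: steel bushing, 54 mm across, 40 mm tall, origin under its centre.
- collar: Bystander: brown slotted collar, 58 mm across, 34 mm tall, origin under its centre.
- broach: Bystander: toothed broach, 180 x 10 x 21 mm, origin under its centre.
- wrench: Bystander: wrench lying flat.
- plug: Bystander: upright brass plug, 32 mm across, 50 mm tall, origin under its centre.
- can: Bystander: yellow can, 60 mm across, 100 mm tall, origin under its centre.
There are look-alikes about, which are no part of the job. What is shaped like the alu_bar but blue is not meant.

How it is judged (in metres and radians):
On the way, in this order (a step that is already met when the one before it is completed fails the run):
1. the bar lies seated on the bed against the stop, not yet clamped and let go (x of alu_bar_center in the frame of bed_home between -0.004 and 0.004 m and y of alu_bar_center in the frame of bed_home between -0.009 and 0.009 m and z of alu_bar_center in the frame of bed_home between 0.012 and 0.018 m and angle between the x axis of alu_bar_center and the x axis of bed_home, either way round below 0.1 rad and contact force between head and alu_bar below 1 N and contact force between the fingers and alu_bar below 0.2 N), for 0.2 s.
2. the pad bears on the bar (contact force between head and alu_bar above 5 N), for 0.1 s.
At the end, for the whole second after the job is handed in: The aluminium bar lies flat on the bed, its centre within 4 mm of home along the bed (end against the stop) and 9 mm across it, square within 0.1 rad, at rest, and the screw's pad presses on it with 22 to 115 N (x of alu_bar_center in the frame of bed_home between -0.004 and 0.004 m and y of alu_bar_center in the frame of bed_home between -0.009 and 0.009 m and z of alu_bar_center in the frame of bed_home between 0.012 and 0.018 m and angle between the x axis of alu_bar_center and the x axis of bed_home, either way round below 0.1 rad and contact force between head and alu_bar between 22 and 115 N and linear speed of alu_bar below 0.01 m/s); the robot touches nothing.
It fails at once if the pad presses on the bar with more than 140 N (dented) (contact force between head and alu_bar above 140 N).
It fails at once if a bystander is moved by more than 25 mm (distance of any of steel_bar, bushing, collar, broach, wrench, plug, can from where it was at the start of the episode above 0.025 m).
It also fails if it takes over 72 s, if anything falls off the work surface, if the arm or the gripper's body presses on something with over 40 N, if the wrist force passes 120 N, or if a joint passes its speed limit or range.

## Working session

There is one attempt and no reset: what is moved stays moved. The work goes in short steps, each a Python script; the robot and the scene stay as the last script left them, time stands still between calls to the robot, and variables do not carry over. Pictures are saved under pics/ and viewed, and the job is handed in when it is done.

```bash
ls; mkdir -p pics; python3 - <<'E'
from station import env, set_gripper, viewer, workorder
import cv2, numpy as np
for n in ("scene","top"):
    cv2.imwrite(f"pics/{n}0.png", viewer.camera(n))
    p=viewer.camera_params(n); print(n,{k:(np.round(v,4).tolist() if k=="pose" else v) for k,v in p.items()})
s=env.read_state(); print(s["time_s"],s["tool_pos"],s["orientation"],s["force"],s["width"])
E
```

```text
pics
scene {'fx': 563.5165929566508, 'fy': 563.5165929566508, 'cx': 310.97232198595833, 'cy': 236.98098000460718, 'pose': [[-0.5621, -0.6022, 0.5669, 1218.6331], [0.827, -0.4182, 0.3758, 476.1247], [0.0108, 0.6801, 0.733, 1064.2526], [0.0, 0.0, 0.0, 1.0]]}
top {'fx': 555.5158392082324, 'fy': 555.5158392082324, 'cx': 317.1423661541635, 'cy': 252.50585915215981, 'pose': [[0.0212, 0.9884, -0.1506, 304.3771], [-0.9996, 0.0186, -0.019, -17.0656], [-0.0159, 0.151, 0.9884, 1417.2068], [0.0, 0.0, 0.0, 1.0]]}
0.1 [ 193.43520658 -593.93752847  302.00372737] [ 9.87637232e-01  1.56755494e-01 -9.39609292e-05 -6.35360851e-04] [-0.78241577  0.4095247   0.07210245] 87.5659816081353
```

View pics/scene0.png

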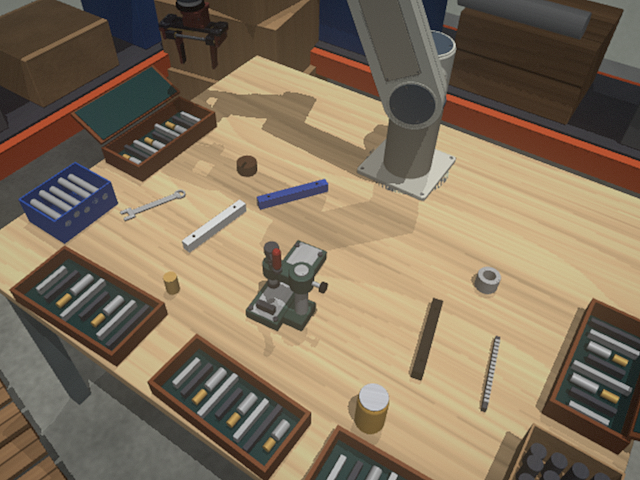

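View pics/top0.png

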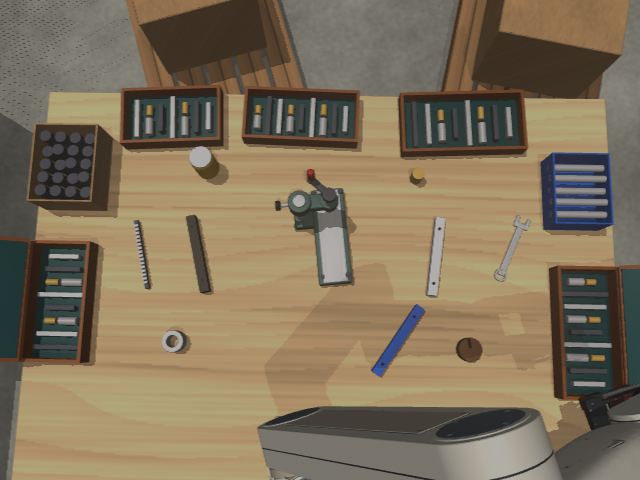

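In the top view, the things that could be taken for the bar are the bright bar (436,256), the blue bar (398,341), the dark steel bar (199,254), the toothed broach (142,254), and the pieces in the trays (e.g. 173,117; 430,124). I choose the bright one at (436,256). The clamp is around (325,235) with its knob at (311,174). Next I check both in crops.

```bash
python3 - <<'E'
import cv2
t=cv2.imread("pics/top0.png"); s=cv2.imread("pics/scene0.png")
cv2.imwrite("pics/c1.png",cv2.resize(t[155:305,265:465],None,fx=4,fy=4,interpolation=cv2.INTER_CUBIC))
cv2.imwrite("pics/c2.png",cv2.resize(s[185:335,170:370],None,fx=4,fy=4,interpolation=cv2.INTER_CUBIC))
E
```

```text
(no output)
```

View pics/c1.png

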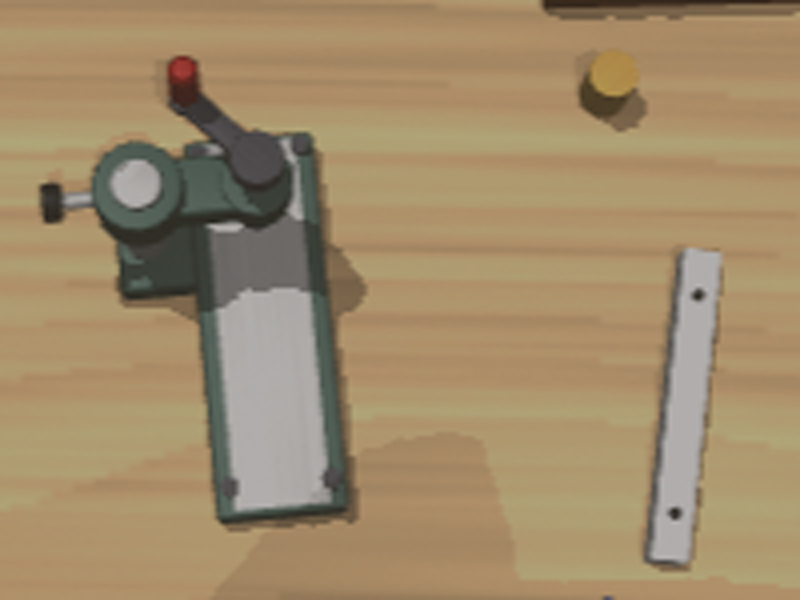

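View pics/c2.png

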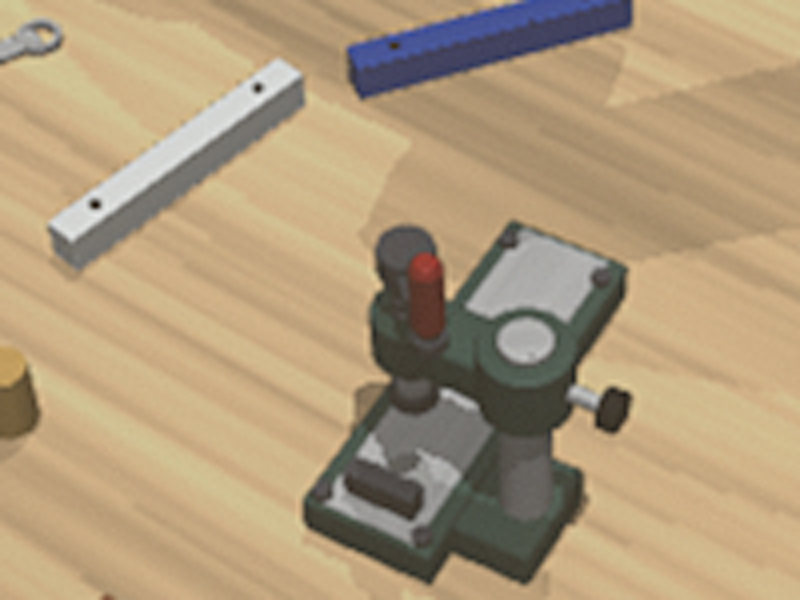

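The crops show the aluminium bar with a plain bright surface and two holes, clear of everything. The clamp's column is on the left (+y) side and the knob currently points away from the robot. Next I measure positions.

```bash
cat > h.py <<'E'
import numpy as np, cv2
from station import env, set_gripper, viewer, workorder
def ray(n,u,v):
    p=viewer.camera_params(n); P=np.array(p["pose"])
    d=P[:3,:3]@np.array([(u-p["cx"])/p["fx"],-(v-p["cy"])/p["fy"],-1.]); return P[:3,3],d/np.linalg.norm(d)
def plane(n,u,v,z):
    o,d=ray(n,u,v); return o+d*(z-o[2])/d[2]
def two(a,b):
    o1,d1=ray(*a);o2,d2=ray(*b)
    s=np.linalg.lstsq(np.stack([d1,-d2],1),o2-o1,rcond=None)[0]
    p,q=o1+d1*s[0],o2+d2*s[1]; return (p+q)/2,np.linalg.norm(p-q)
def proj(n,X):
    p=viewer.camera_params(n);c=np.linalg.inv(np.array(p["pose"]))@np.append(X,1)
    return p["cx"]+p["fx"]*c[0]/-c[2], p["cy"]-p["fy"]*c[1]/-c[2]
E
python3 - <<'E'
from h import *
t=cv2.imread("pics/top0.png"); s=cv2.imread("pics/scene0.png")
# bar, top view: bright grey
def barfit(im,n,x0,y0,x1,y1,thr,z):
    r=im[y0:y1,x0:x1].astype(int); m=((r.min(2)>thr)&(r.max(2)-r.min(2)<30)).astype(np.uint8)
    k,l,st,c=cv2.connectedComponentsWithStats(m); i=1+st[1:,4].argmax()
    cs,_=cv2.findContours((l==i).astype(np.uint8),cv2.RETR_EXTERNAL,cv2.CHAIN_APPROX_NONE)
    pts=cs[0][:,0,:]+[x0,y0]
    w=np.array([plane(n,u,v,z)[:2] for u,v in pts],np.float32)
    R=cv2.minAreaRect(w); print(n,"bar rect",R,st[i])
    return cv2.boxPoints(R)
print(barfit(t,"top",415,200,460,310,120,30))
print(barfit(s,"scene",170,190,255,260,175,30))
# knob by red mask
def red(im,n,x0,y0,x1,y1):
    r=im[y0:y1,x0:x1].astype(int); m=(r[...,2]>90)&(r[...,2]>2.0*r[...,1])
    k,l,st,c=cv2.connectedComponentsWithStats(m.astype(np.uint8)); i=1+st[1:,4].argmax()
    print(n,"knob",c[i]+[x0,y0],st[i]+[x0,y0,0,0,0]); return c[i]+[x0,y0]
a=red(t,"top",290,155,335,200); b=red(s,"scene",255,235,300,280)
k,e=two(("top",*a),("scene",*b)); print("knob",k,e)
C=lambda x,y:(265+x/4,155+y/4)
for c in [(218,520),(350,508),(313,133),(195,148)]:
    print("bed corner",plane("top",*C(*c),30)[:2])
S=lambda x,y:(170+x/4,185+y/4)
for c in [(515,223),(627,268),(305,505),(432,572)]:
    print("bed corner s",plane("scene",*S(*c),30)[:2])
for c in [(352,460),(424,492),(345,478),(416,508)]: print("stop top s",plane("scene",*S(*c),50)[:2])
print("hub", two(("top",*C(257,157)),("scene",*S(407,243))))
print("column top", plane("top",*C(136,184),174)[:2], plane("scene",*S(525,340),174)[:2], two(("top",*C(136,184)),("scene",*S(525,340))))
E
```

```text
top bar rect ((514.0264282226562, -289.8712158203125), (25.159366607666016, 198.9752655029297), 83.2879867553711) [ 12  17  18  79 765]
[[ 413.75037 -290.73666]
 [ 611.36194 -313.9927 ]
 [ 614.3025  -289.00577]
 [ 416.69092 -265.74973]]
scene bar rect ((513.8450927734375, -289.0848083496094), (22.897541046142578, 198.16094970703125), 83.33943176269531) [ 12  10  63  45 480]
[[ 414.10544 -288.96423]
 [ 610.92896 -311.94836]
 [ 613.5847  -289.20538]
 [ 416.76123 -266.22125]]
top knob [309.94736842 172.07894737] [307 169   7   7  38]
scene knob [276.07692308 251.56410256] [273 249   7   6  39]
knob [658.76122004  24.85116959 249.87303462] 0.26837273368839254
bed corner [433.57752535   1.90519244]
bed corner [442.73753774 -80.54600414]
bed corner [684.02137032 -53.98815653]
bed corner [672.82182209  21.61064183]
bed corner s [446.63132139 -71.90820671]
bed corner s [438.12777032   5.71069393]
bed corner s [687.60630701 -45.69065852]
bed corner s [683.06423683  38.81066141]
stop top s [659.2771038  -33.18105677]
stop top s [653.98989804  12.65133723]
stop top s [671.17592574 -28.80976   ]
stop top s [665.03732649  15.42798617]
hub (array([621.01414194, -17.25701542, 205.6022033 ]), np.float64(2.0996545421970283))
column top [612.72931366  51.02198488] [617.54377337  55.12714753] (array([613.87261672,  51.84565728, 168.17755033]), np.float64(1.1717401596534038))
```

```bash
python3 - <<'E'
from h import *
t=cv2.imread("pics/top0.png"); s=cv2.imread("pics/scene0.png")
for n,im,b in (("top",t,(290,155,335,200)),("scene",s,(255,235,300,285))):
    x0,y0,x1,y1=b; r=im[y0:y1,x0:x1].astype(int); m=((r[...,2]>50)&(r[...,2]>1.7*r[...,1])&(r[...,2]>1.7*r[...,0])).astype(np.uint8)
    k,l,st,c=cv2.connectedComponentsWithStats(m); i=1+st[1:,4].argmax()
    print(n,c[i]+[x0,y0],st[i]+[x0,y0,0,0,0])
    yy,xx=np.nonzero(l==i)
    for r_ in (yy.min(),yy.max()): print(r_+y0, xx[yy==r_]+x0)
# bed edges in top view: wood is warm (r-b large); bed not
x0,y0,x1,y1=290,180,360,300
r=t[y0:y1,x0:x1].astype(float); d=cv2.GaussianBlur(r[...,2]-r[...,0],(0,0),0.7)
L=[];R=[]
for v in range(235,280,3):
    row=d[v-y0]; dark=np.nonzero(row<22)[0]
    def sub(i,j): return i+(22-row[i])/(row[j]-row[i])*(j-i)
    a,b=dark.min(),dark.max()
    L.append(plane("top",x0+sub(a,a-1),v,30)[:2]);R.append(plane("top",x0+sub(b,b+1),v,30)[:2])
L,R=np.array(L),np.array(R)
for E in(L,R):
    p=np.polyfit(E[:,0],E[:,1],1); print("edge ang",np.degrees(np.arctan(p[0])),"y@550",np.polyval(p,550),"res",np.abs(E[:,1]-np.polyval(p,E[:,0])).max())
F=[]
for u in range(324,350,2):
    col=d[:,u-x0]; i=np.nonzero(col<22)[0].max(); vv=y0+i+(22-col[i])/(col[i+1]-col[i]); F.append(plane("top",u,vv,30)[:2])
F=np.array(F); p=np.polyfit(F[:,1],F[:,0],1);print("front ang",-np.degrees(np.arctan(p[0])),"x@y=-40",np.polyval(p,-40), F[:,0]-np.polyval(p,F[:,1]))
E
python3 - <<'E'
import cv2
s=cv2.imread("pics/scene0.png")
cv2.imwrite("pics/c3.png",cv2.resize(s[235:335,240:340],None,fx=6,fy=6,interpolation=cv2.INTER_NEAREST))
E
```

```text
top [310.08333333 172.77083333] [307 169   7   9  48]
169 [309 310 311]
177 [312]
scene [275.84 251.78] [272 248   8   8  50]
248 [275 276 277]
255 [274 275 276 277 278]
edge ang 6.514752839151765 y@550 15.969089893081637 res 0.2586769675372622
edge ang 6.468012818701445 y@550 -67.08495052244712 res 0.4393733698343283
front ang 5.795915359889399 x@y=-40 436.99066854072726 [-0.21732282  0.0469098   0.13004901  0.32566733  0.19559165 -0.23823219
 -0.42678558 -0.16560368  0.15796333  0.27857109  0.00368891 -0.12491606
  0.0344192 ]
```

View pics/c3.png

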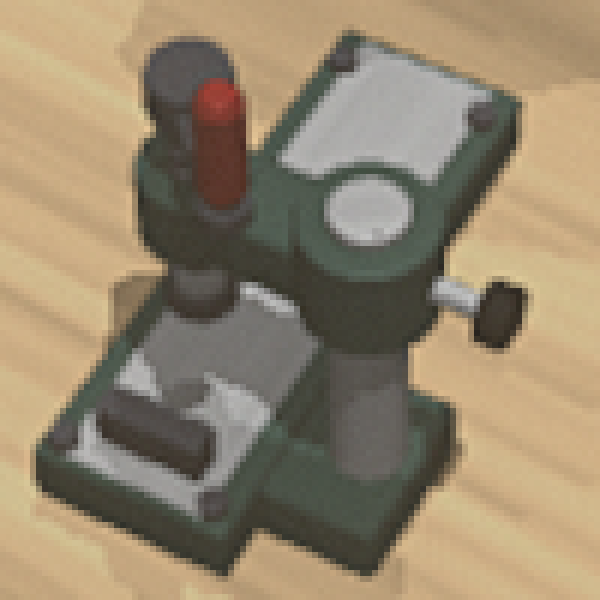

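Both views agree:

| Item | Position (mm) | Check |
|---|---|---|
| Bar centre | (514, -289.5), yaw -6.7° | Measured size 199 x 24 |
| Bed home | (551, -25.4), yaw 6.4° | Measured bed width 83 |
| Screw axis | (620.6, -17.5) | Hub two-view gives (621, -17); column fits at 70 mm |
| Knob | About (657.5, 23.5) | 55–57 mm from the axis |

I grasp the bar 25 mm behind its centre.

```bash
cat >> h.py <<'E'
def q(yaw): a=np.radians(yaw)/2; return [np.cos(a),np.sin(a),0,0]
HOME=np.array([551.1,-25.4]); BY=6.4; BU=np.array([np.cos(np.radians(BY)),np.sin(np.radians(BY))]); BV=np.array([-BU[1],BU[0]])
AX=HOME+70*BU; KN=np.array([657.5,23.5])
def st(): 
    s=env.read_state(); print("t %.2f tcp %s F %s w %.1f"%(s["time_s"],np.round(s["tool_pos"],1),np.round(s["force"],2),s["width"])); return s
E
python3 - <<'E'
from h import *
for z in (190,200,205,245,250,255): print(z,np.round(proj("scene",[*KN,z]),1))
yaw=-6.7; u=np.array([np.cos(np.radians(yaw)),np.sin(np.radians(yaw))]); g=np.array([514,-289.5])-25*u
print(g, env.ik([*g,83],q(yaw)), env.ik([*(HOME-25*BU),113],q(BY)))
env.reach([*g,180],q(yaw)); st()
env.move_l([*g,83],rate=120); st()
set_gripper(20); st()
env.move_l([*g,160],rate=150); s=st()
cv2.imwrite("pics/s1.png",viewer.camera("scene")); cv2.imwrite("pics/t1.png",viewer.camera("top"))
E
```

```text
190 [276.9 270.6]
200 [276.7 267.4]
205 [276.6 265.8]
245 [275.9 252.5]
250 [275.8 250.8]
255 [275.7 249.1]
[ 489.17073376 -286.58323157] [-5.50945519e-01  6.71211312e-01  1.85507819e+00 -4.44089210e-16
  6.15303148e-01  1.13678787e+00] [-7.60918801e-02  5.81654784e-01  1.94258329e+00 -4.44089210e-16
  6.17354576e-01  1.38300337e+00]
t 1.73 tcp [ 489.1 -287.3  180.3] F [-0.07 -0.19  0.55] w 87.8
t 2.69 tcp [ 489.5 -286.9   83.5] F [ 0.91  0.9  -0.12] w 87.5
t 3.69 tcp [ 489.2 -286.7   83. ] F [ 0.06 -0.17 -0.52] w 23.8
t 4.36 tcp [ 488.6 -286.2  159.4] F [-0.51 -0.11 -3.9 ] w 24.1
```

View pics/s1.png

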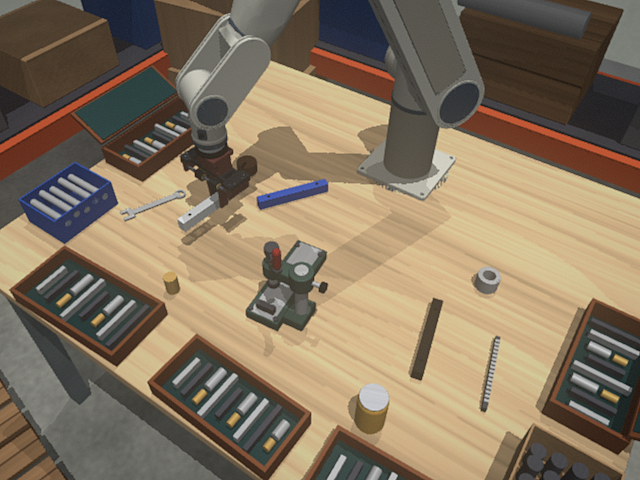

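The bar is held (212,205 in scene; width reading 24 mm, -3.9 N of weight). I bring it in from the side away from the column, 8 mm short of the stop and 4 mm above the bed.

```bash
python3 - <<'E'
from h import *
def P(x,y): return HOME+x*BU+y*BV
env.reach([*P(-33,-110),160],q(BY)); st()
env.move_l([*P(-33,-110),118],rate=120)
env.move_l([*P(-33,0),118],rate=100); st()
cv2.imwrite("pics/s2.png",viewer.camera("scene")); cv2.imwrite("pics/t2.png",viewer.camera("top"))
a=cv2.imread("pics/s2.png")[200:350,200:400];b=cv2.imread("pics/t2.png")[160:310,230:430]
cv2.imwrite("pics/c4.png",cv2.resize(np.hstack([a,b]),None,fx=2,fy=2,interpolation=cv2.INTER_CUBIC))
E
```

```text
t 5.12 tcp [ 530.4 -137.7  159.4] F [-0.8  -0.91 -4.08] w 23.8
t 6.88 tcp [518.4 -29.5 118. ] F [ 0.13  0.47 -3.77] w 23.9
```

View pics/c4.png

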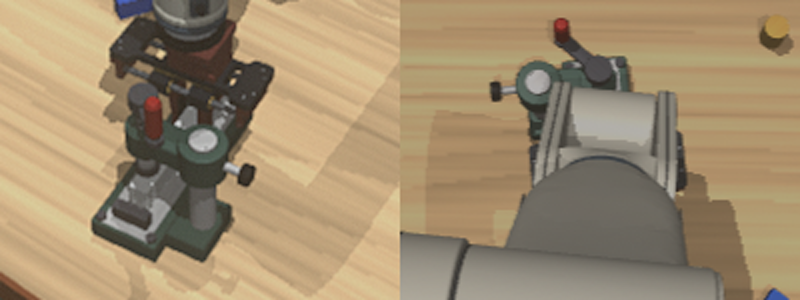

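The bar's end is under the pad, in line with the stop and a few mm short of it (bar end at about (140,185), stop at (132,213) in the left half). I lower it, push to the stop, and release.

```bash
python3 - <<'E'
from h import *
def P(x,y): return HOME+x*BU+y*BV
r=env.move_l([*P(-33,0),110],rate=30,f_stop=5); s=st(); print(r)
z=s["tool_pos"][2]
r=env.move_l([*P(-8,0),z],rate=30,f_stop=15); s=st(); print(r)
d=(s["tool_pos"][:2]-HOME); print("bed xy of tcp",d@BU,d@BV)
set_gripper(45); s=st(); d=(s["tool_pos"][:2]-HOME); print("bed xy of tcp",d@BU,d@BV)
cv2.imwrite("pics/s3.png",viewer.camera("scene"))
cv2.imwrite("pics/c5.png",cv2.resize(cv2.imread("pics/s3.png")[225:325,235:335],None,fx=6,fy=6,interpolation=cv2.INTER_CUBIC))
E
```

```text
t 7.24 tcp [518.9 -29.5 112.4] F [ 1.6  -0.49  0.72] w 23.6
True
t 7.54 tcp [519.3 -29.5 112.3] F [-1.19 -0.82  4.5 ] w 23.5
True
bed xy of tcp -32.104425013537394 -0.48890747322227585
t 8.08 tcp [518.8 -29.3 111.9] F [ 0.13 -0.77  0.02] w 45.0
bed xy of tcp -32.527783963083436 -0.306269071961755
```

View pics/c5.png

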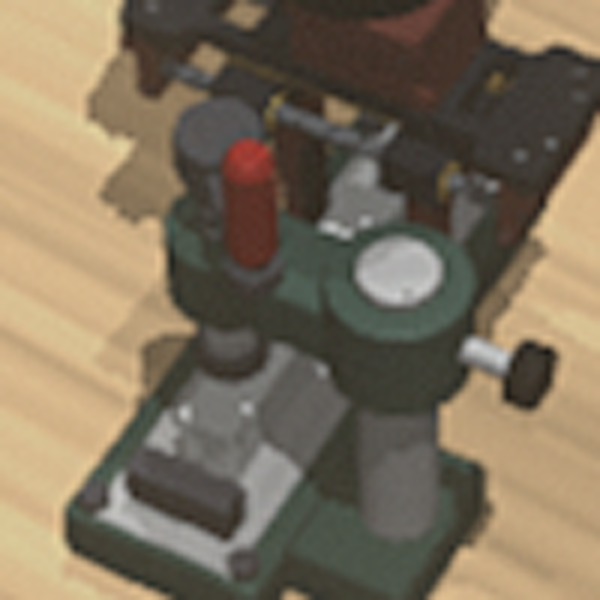

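The f_stop fired early on a transient: the bar moved only 0.4 mm and a light gap to the stop remains at (190,440). The bar was let go on the bed. I regrip and push again with a higher threshold.

```bash
python3 - <<'E'
from h import *
def P(x,y): return HOME+x*BU+y*BV
s=env.read_state(); d=s["tool_pos"][:2]-HOME
set_gripper(20); s=st(); z=s["tool_pos"][2]+0.6
for k in range(12):
    x=-32.5+1.5*(k+1)
    r=env.move_l([*P(x,0),z],rate=20,f_stop=30); s=env.read_state(); d=s["tool_pos"][:2]-HOME
    print(r,np.round([d@BU,d@BV,s["tool_pos"][2],s["force"][:2]@BU,s["force"][2],s["time_s"]],2))
    if r or s["force"][:2]@BU<-12: break
cv2.imwrite("pics/s4.png",viewer.camera("scene"))
cv2.imwrite("pics/c6.png",cv2.resize(cv2.imread("pics/s4.png")[225:325,235:335],None,fx=6,fy=6,interpolation=cv2.INTER_CUBIC))
E
```

```text
t 8.59 tcp [518.8 -29.4 112. ] F [0.84 0.25 0.82] w 23.8
False [-3.1300e+01  1.0000e-01  1.1227e+02  3.0000e-02 -3.8300e+00  8.8400e+00]
False [-2.9480e+01  1.0000e-02  1.1248e+02 -1.0500e+00 -5.0700e+00  9.0900e+00]
False [-2.7890e+01 -1.0000e-02  1.1258e+02  3.2000e-01 -3.7300e+00  9.3400e+00]
False [-2.6350e+01 -1.0000e-02  1.1262e+02 -5.5000e-01 -4.5400e+00  9.5900e+00]
False [-2.490e+01 -2.000e-02  1.126e+02 -7.400e-01 -4.170e+00  9.840e+00]
False [-23.36  -0.   112.61   0.46  -4.16  10.09]
False [-2.2750e+01  1.1000e-01  1.1232e+02 -2.7500e+00 -4.1500e+00  1.0340e+01]
False [-22.49   0.16 112.16  -8.28  -0.29  10.59]
False [-22.15   0.24 112.01 -11.85   2.22  10.84]
False [-21.78   0.25 111.93 -15.37   5.19  11.09]
```

View pics/c6.png

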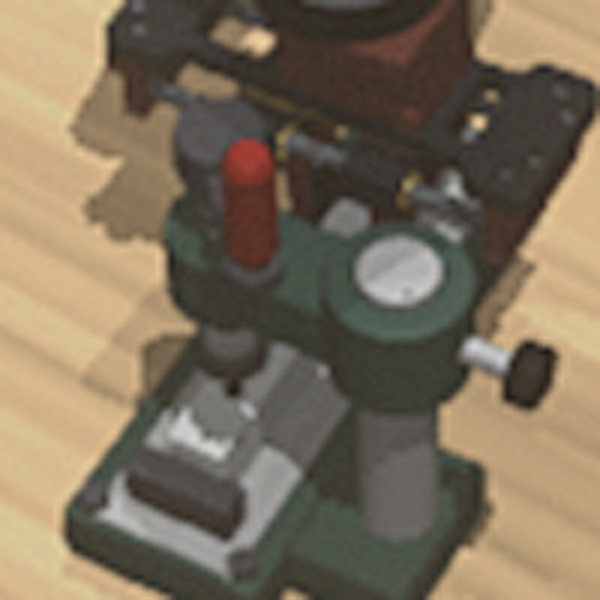

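The force rose steadily to 15 N from tool x = -22.8, so the bar is against the stop (its end now meets the block at (190,450)). I release, lift straight up and check.

```bash
python3 - <<'E'
from h import *
def P(x,y): return HOME+x*BU+y*BV
set_gripper(50); s=st(); p=s["tool_pos"]
env.move_l([p[0],p[1],230],rate=200)
env.move_l([p[0]-60,p[1]-200,330],rate=350); st()
for n in("scene","top"): cv2.imwrite(f"pics/{n}5.png",viewer.camera(n))
a=cv2.imread("pics/scene5.png")[225:325,235:335];b=cv2.imread("pics/top5.png")[185:285,280:380]
cv2.imwrite("pics/c7.png",cv2.resize(np.hstack([a,b]),None,fx=4,fy=4,interpolation=cv2.INTER_CUBIC))
E
```

```text
t 11.75 tcp [533.9 -27.3 112.7] F [ 0.26 -0.62  0.31] w 50.1
t 13.29 tcp [ 473.4 -226.5  328.5] F [-0.22  0.6  -0.31] w 50.4
```

View pics/c7.png

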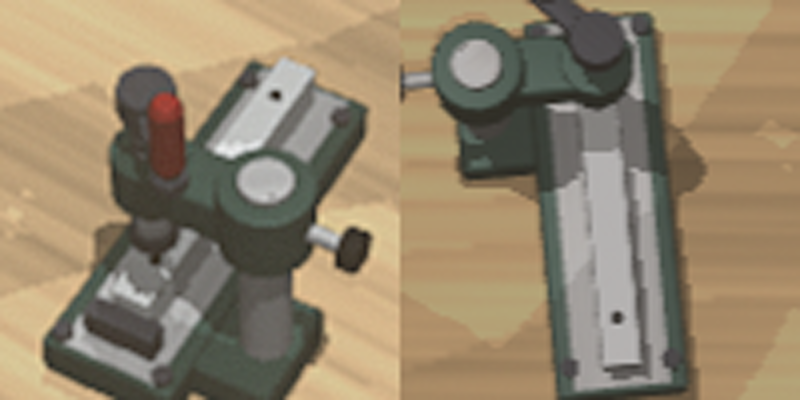

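The bar lies squarely on the bed under the pad. I check its near end numerically against the bed's front edge, where 15 mm is expected.

```bash
python3 - <<'E'
from h import *
t=cv2.imread("pics/top5.png")
C=lambda x,y:(280+(x-400+.5)/4-.5,185+(y+.5)/4-.5)
def B(n,uv,z): d=plane(n,*uv,z)[:2]-HOME; return np.round([d@BU,d@BV],1)
print("bar near end corners",B("top",C(603,366),60),B("top",C(641,363),60))
print("bar side pts L",B("top",C(586,155),60),B("top",C(594,260),60),"R",B("top",C(624,155),60),B("top",C(633,260),60))
print("bed front corners",B("top",C(556,397),30),B("top",C(690,388),30))
S=lambda x,y:(235+(x+.5)/4-.5,225+(y+.5)/4-.5)
print("scene near-end top corners",B("scene",S(278,58),60),B("scene",S(316,74),60), "bed",B("scene",S(250,64),30),B("scene",S(366,104),30))
print("hole", B("scene",S(275,94),60),B("top",C(617,317),60), "stop near top edge",B("scene",S(92,305),50),B("scene",S(164,334),50), "bar far end",B("scene",S(97,294),60),B("scene",S(140,312),60))
E
python3 - <<'E'
import cv2
s=cv2.imread("pics/scene5.png")
cv2.imwrite("pics/c8.png",cv2.resize(s[275:325,240:300],None,fx=12,fy=12,interpolation=cv2.INTER_CUBIC))
E
```

```text
bar near end corners [-97.3  11.6] [-97.6 -11.8]
bar side pts L [35.2  9.7] [-31.2  10.9] R [ 33.  -13.9] [-33.4 -13.1]
bed front corners [-110.7   42.2] [-112.8  -41.9]
scene near-end top corners [-95.8 -12.4] [-95.2  13.9] bed [-107.5  -38.3] [-112.1   40.1]
hole [-69.3  -0.1] [-67.9   0.1] stop near top edge [109.1 -19.3] [107.2  25.8] bar far end [107.4 -16.4] [106.7  10.7]
```

View pics/c8.png

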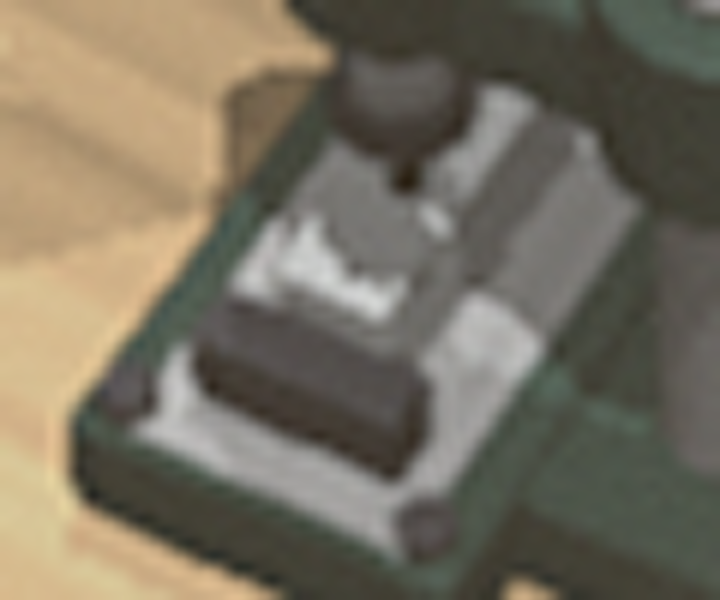

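The bar's near end is 14.5 mm from the bed's front edge (15 expected), it is about 1 mm off centre, and it is square to about 1°. It is seated. Next I grip the knob and crank the first 150°, since touch cannot come before 172°.

```bash
cat >> h.py <<'E'
AX2=np.array([622.,-17.3]); KN2=np.array([657.8,24.])
import json
def tang(s,ax):
    d=np.array(s["tool_pos"][:2])-ax; r=np.linalg.norm(d); e=d/r; cw=np.array([e[1],-e[0]]); f=np.array(s["force"][:2])
    return np.degrees(np.arctan2(d[1],d[0])), r, -f@cw, f@e   # angle, radius, push needed, radial force on tool
E
python3 - <<'E'
from h import *
env.reach([*KN2,360],q(BY)); env.move_l([*KN2,292],rate=150); st()
set_gripper(10); s=st(); print(tang(s,AX2))
cv2.imwrite("pics/s6.png",viewer.camera("scene"))
cv2.imwrite("pics/c9.png",cv2.resize(cv2.imread("pics/s6.png")[200:320,220:340],None,fx=5,fy=5,interpolation=cv2.INTER_CUBIC))
E
```

```text
t 15.18 tcp [658.1  23.3 292.5] F [0.78 0.4  0.59] w 49.9
t 15.79 tcp [657.9  24.3 292.4] F [-0.99  1.67  2.69] w 17.1
(np.float64(49.16062384777319), np.float64(54.94367469572937), np.float64(1.8386867762064594), np.float64(0.6202752481340607))
```

View pics/c9.png

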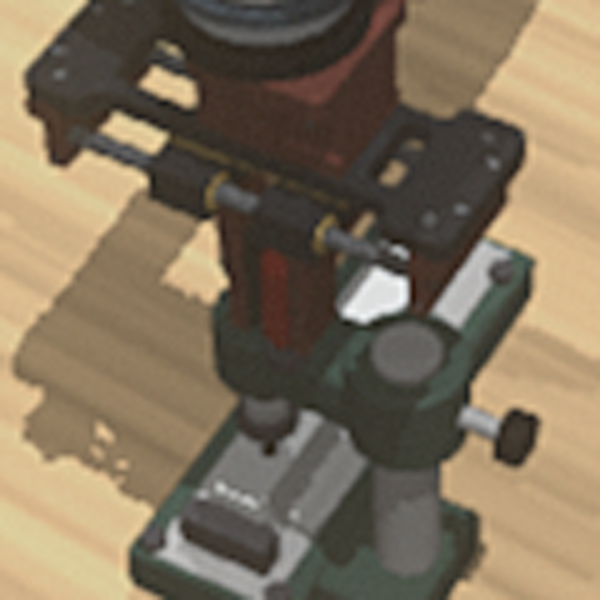

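The red knob is gripped between the fingers at (275,300). Width reads 17 mm and the forces are small. I crank now.

```bash
python3 - <<'E'
from h import *
s=env.read_state(); th0,r0,_,_=tang(s,AX2); z0=float(s["tool_pos"][2]); 
log=[]
ax=AX2
for k in range(1,13):
    th=th0-12.5*k; a=np.radians(th)
    env.move_l([*(ax+55*np.array([np.cos(a),np.sin(a)])), z0-3.183*np.radians(12.5*k)],rate=70)
    s=env.read_state(); T=tang(s,ax); print(round(th0-th,1),np.round(T,2),np.round(s["tool_pos"],1),"Fz %.1f w %.1f t %.2f"%(s["force"][2],s["width"],s["time_s"]))
json.dump(dict(th0=th0,z0=z0,k=150.),open("crank.json","w"))
E
```

```text
12.5 [36.68 54.99  1.43 -0.78] [666.1  15.5 291.7] Fz 3.1 w 17.1 t 16.16
25.0 [24.06 54.92  1.43 -1.29] [672.2   5.1 291. ] Fz 3.4 w 17.2 t 16.48
37.5 [11.57 54.91  0.74 -1.33] [675.8  -6.3 290.3] Fz 3.2 w 17.7 t 16.81
50.0 [-0.87 54.87  1.43 -2.46] [676.9 -18.1 289.6] Fz 3.3 w 17.4 t 17.13
62.5 [-13.3   54.89   0.59  -3.86] [675.4 -29.9 288.9] Fz 4.8 w 17.4 t 17.46
75.0 [-25.77  54.87   1.76  -3.97] [671.4 -41.2 288.2] Fz 3.7 w 17.3 t 17.78
87.5 [-38.19  54.86   1.63  -4.02] [665.1 -51.2 287.5] Fz 3.4 w 17.5 t 18.11
100.0 [-50.65  54.9    2.04  -2.88] [656.8 -59.8 286.9] Fz 3.0 w 17.6 t 18.43
112.5 [-63.04  54.91   1.56  -4.88] [646.9 -66.2 286.2] Fz 3.8 w 17.2 t 18.76
125.0 [-75.46  54.92   2.42  -4.36] [635.8 -70.5 285.5] Fz 3.2 w 17.3 t 19.08
137.5 [-87.86  54.96   1.27  -4.2 ] [624.1 -72.2 284.8] Fz 2.8 w 17.4 t 19.41
150.0 [-100.27   54.99    1.22   -3.79] [612.2 -71.4 284.2] Fz 1.4 w 17.5 t 19.73
```

```bash
python3 - <<'E'
from h import *
for i in range(4):
    env.hold(0.05); s=env.read_state(); print(np.round(tang(s,AX2),2), s["time_s"], s["wrist_torque"])
for n in("scene","top"): cv2.imwrite(f"pics/{n}7.png",viewer.camera(n))
a=cv2.imread("pics/scene7.png")[200:330,210:340];b=cv2.imread("pics/top7.png")[150:280,260:390]
cv2.imwrite("pics/c10.png",cv2.resize(np.hstack([a,b]),None,fx=3,fy=3,interpolation=cv2.INTER_CUBIC))
E
```

```text
[-100.29   54.99    2.29   -4.25] 19.7833 [ 0.6681965  -0.48268463 -0.00551534]
[-100.27   55.03    2.88   -4.49] 19.8333 [ 0.65291848 -0.4755344  -0.01389413]
[-100.25   54.99    2.48   -3.65] 19.8833 [ 0.64160848 -0.57945791  0.02437864]
[-100.27   55.01    3.81   -3.94] 19.9333 [ 0.61464177 -0.60627011  0.00734351]
```

View pics/c10.png

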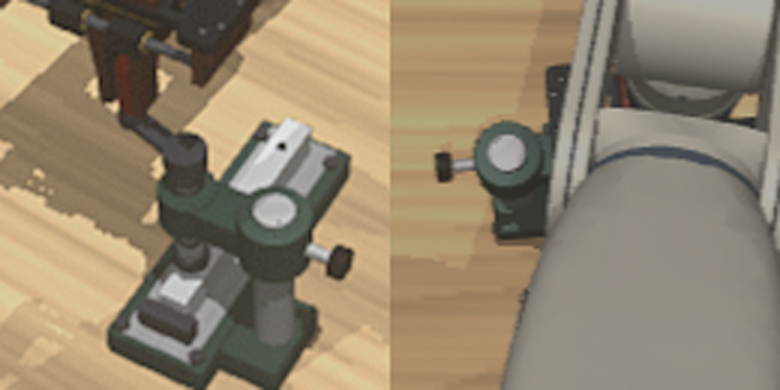

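The crank turned 150° with the knob still in the fingers (scene half: knob at (130,110), crank arm to (185,150)). The force needs a moment to settle after each move. I now go in 4° steps with averaged tangential force and moment.

```bash
cat >> h.py <<'E'
def go(k,c,ax=AX2,rate=30):
    a=np.radians(c["th0"]-k)
    env.move_l([*(ax+55*np.array([np.cos(a),np.sin(a)])), c["z0"]-3.183*np.radians(k)],rate=rate)
def meas(c,n=4,dt=0.03,ax=AX2):
    A=[]
    for i in range(n):
        env.hold(dt); s=env.read_state(); th,r,ft,fr=tang(s,ax)
        e=np.array([np.cos(np.radians(th)),np.sin(np.radians(th))]); cw=np.array([e[1],-e[0]]); M=np.array(s["wrist_torque"])
        A.append([(c["th0"]-th)%360,r,ft,fr,-(np.array([-M[1],M[0]])@cw),s["force"][2],s["time_s"],s["width"]])
    A=np.array(A); A[:,0]=(A[:,0]-A[0,0]+180)%360-180+A[0,0]
    return np.append(A.mean(0)[:6],A[-1,6:])
E
python3 - <<'E'
from h import *
c=json.load(open("crank.json")); k=c["k"]; L=[]
while k<214:
    k+=4; go(k,c); m=meas(c); L.append([k,*m]); print(k,np.round(m,2))
    if len(L)>6:
        b=np.median([l[3] for l in L[:5]]); 
        if L[-1][3]>b+2.5 and L[-2][3]>b+1.5: break
c["k"]=k; c["L"]=[list(map(float,l)) for l in L]; json.dump(c,open("crank.json","w"))
E
```

```text
154.0 [153.28  55.02   4.02  -4.03   0.65   0.2   20.44  17.59]
158.0 [ 1.5719e+02  5.5030e+01  4.2600e+00 -3.7500e+00  6.7000e-01  1.0000e-02
  2.0850e+01  1.7760e+01]
162.0 [161.12  55.06   4.48  -4.05   0.65  -0.23  21.26  17.35]
166.0 [ 1.6506e+02  5.5060e+01  4.0600e+00 -3.5100e+00  6.6000e-01  1.1000e-01
  2.1670e+01  1.7300e+01]
170.0 [ 1.690e+02  5.508e+01  3.800e+00 -3.390e+00  6.200e-01 -1.500e-01
  2.208e+01  1.719e+01]
174.0 [172.93  55.1    3.62  -3.67   0.63  -0.49  22.48  17.48]
178.0 [ 1.7686e+02  5.5110e+01  3.8600e+00 -3.4600e+00  6.4000e-01 -1.6000e-01
  2.2890e+01  1.7370e+01]
182.0 [180.82  55.12   4.05  -2.58   0.61  -0.24  23.3   17.3 ]
186.0 [184.76  55.12   4.1   -2.79   0.68  -0.32  23.71  17.33]
190.0 [ 1.8883e+02  5.5130e+01  4.8400e+00 -2.1600e+00  7.3000e-01  7.0000e-02
  2.4120e+01  1.7350e+01]
194.0 [192.94  55.14   4.84  -1.91   0.78   0.25  24.52  17.26]
198.0 [197.1   55.15   4.98  -1.82   0.82   0.43  24.93  17.16]
202.0 [201.26  55.16   5.4   -1.81   0.84   0.8   25.34  17.48]
206.0 [205.45  55.15   5.14  -1.29   0.89   1.33  25.75  17.77]
210.0 [209.63  55.15   4.59  -0.77   0.84   2.13  26.16  17.21]
214.0 [213.84  55.16   4.55  -0.44   0.8    3.18  26.57  17.18]
```

```bash
cat > run.py <<'E'
from h import *
import sys
c=json.load(open("crank.json")); k=c["k"]; L=c["L"]; kmax=float(sys.argv[1])
while k<kmax:
    k+=4; go(k,c); m=meas(c,3); L.append([float(k),*map(float,m)]); print(k,np.round(m[:6],2),round(m[6],2))
    b=np.median([l[3] for l in L[-10:-4]]); 
    if L[-1][3]>b+2.0 and L[-2][3]>b+1.2: print("RISE",b); break
c["k"]=k; json.dump(c,open("crank.json","w"))
cv2.imwrite("pics/sk%d.png"%k,viewer.camera("scene"))
cv2.imwrite("pics/ck%d.png"%k,cv2.resize(cv2.imread("pics/sk%d.png"%k)[225:325,235:335],None,fx=5,fy=5,interpolation=cv2.INTER_CUBIC))
E
python3 run.py 290; ls pics | grep ck
```

```text
218.0 [2.1798e+02 5.5160e+01 4.6100e+00 9.0000e-02 7.1000e-01 3.9900e+00] 26.94
222.0 [222.02  55.16   3.87   0.32   0.67   4.91] 27.32
226.0 [226.06  55.16   4.11   0.91   0.64   5.11] 27.69
230.0 [230.04  55.18   3.54   0.52   0.7    5.21] 28.07
234.0 [234.05  55.2    3.73   0.48   0.69   5.46] 28.44
238.0 [ 2.3803e+02  5.5200e+01  3.1800e+00 -1.0000e-01  6.3000e-01  5.1900e+00] 28.82
242.0 [242.02  55.22   4.15  -0.35   0.67   5.2 ] 29.19
246.0 [246.    55.23   4.05  -0.79   0.66   5.46] 29.57
250.0 [249.97  55.25   3.86  -0.97   0.66   5.41] 29.94
254.0 [253.95  55.25   3.46  -1.2    0.66   5.07] 30.32
258.0 [257.93  55.27   3.54  -0.9    0.62   5.22] 30.69
262.0 [261.86  55.27   3.4   -1.73   0.64   6.09] 31.07
266.0 [265.84  55.29   3.61  -1.67   0.6    5.74] 31.44
270.0 [269.78  55.28   3.92  -1.99   0.63   6.06] 31.82
274.0 [273.73  55.29   3.28  -1.53   0.61   6.41] 32.19
278.0 [277.67  55.29   3.59  -1.7    0.61   6.15] 32.57
282.0 [281.62  55.29   3.79  -2.35   0.65   6.19] 32.94
286.0 [285.56  55.28   3.13  -2.08   0.6    6.21] 33.32
290.0 [289.5   55.29   3.92  -2.33   0.62   6.48] 33.69
ck290.png
```

View pics/ck290.png

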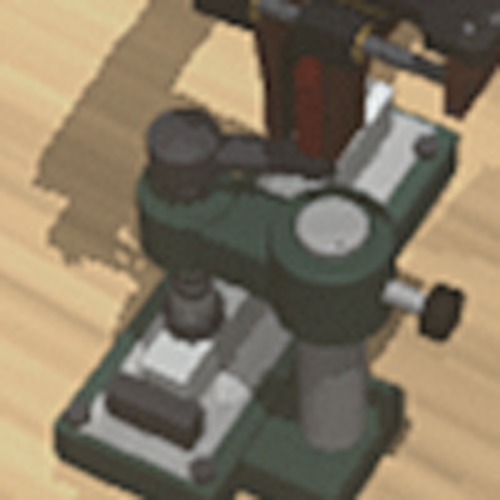

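The knob is still held and the pad at (193,315) is now just above the bar. No touch yet (tangential force flat at about 3.6 N). I continue.

```bash
python3 run.py 402
```

```text
294.0 [293.44  55.27   3.37  -2.2    0.6    6.69] 34.12
298.0 [297.37  55.28   3.52  -2.35   0.58   6.94] 34.49
302.0 [301.33  55.27   3.9   -3.01   0.59   6.87] 34.87
306.0 [305.26  55.28   4.02  -2.13   0.6    7.12] 35.24
310.0 [309.21  55.25   3.82  -2.83   0.58   7.95] 35.62
314.0 [313.15  55.26   3.61  -2.79   0.56   7.54] 35.99
318.0 [317.09  55.24   3.83  -2.38   0.57   8.12] 36.37
322.0 [321.04  55.24   3.59  -2.42   0.57   8.01] 36.74
326.0 [324.97  55.22   2.96  -2.39   0.56   8.17] 37.12
330.0 [328.93  55.21   4.01  -2.67   0.59   7.41] 37.49
334.0 [332.88  55.2    3.73  -2.84   0.56   7.98] 37.87
338.0 [336.83  55.2    3.74  -2.43   0.55   8.5 ] 38.24
342.0 [340.78  55.17   3.6   -2.81   0.54   8.33] 38.62
346.0 [344.74  55.16   3.9   -1.94   0.5    7.48] 38.99
350.0 [348.69  55.16   2.9   -2.49   0.56   8.31] 39.37
354.0 [352.64  55.14   3.64  -2.23   0.54   8.25] 39.74
358.0 [356.61  55.11   3.35  -2.19   0.54   7.84] 40.12
362.0 [ 0.57 55.1   3.27 -2.08  0.53  8.14] 40.49
366.0 [ 4.53 55.09  3.79 -1.94  0.56  7.93] 40.87
370.0 [ 8.48 55.07  3.51 -1.63  0.57  8.17] 41.24
374.0 [12.45 55.04  3.59 -1.74  0.58  7.41] 41.62
378.0 [16.39 55.03  3.32 -1.75  0.57  7.  ] 41.99
382.0 [20.37 55.01  3.36 -1.39  0.58  7.15] 42.37
386.0 [24.33 54.98  4.03 -1.54  0.62  7.28] 42.74
390.0 [28.2  54.97  4.48 -1.26  0.68  7.6 ] 43.12
394.0 [32.06 54.95  4.91 -1.8   0.72  7.33] 43.49
398.0 [35.94 54.91  4.88 -0.61  0.82  6.61] 43.87
402.0 [39.79 54.91  5.7  -0.55  0.89  7.64] 44.24
RISE 3.55401946997449
```

```bash
python3 - <<'E'
from h import *
from scipy.optimize import curve_fit
c=json.load(open("crank.json")); L=np.array([l for l in c["L"] if l[0]>320]); a=L[:,1].copy(); a[a<180]+=360
f=lambda x,b,t,k:b+k*np.maximum(x-t,0)
for j,n in((3,"ft"),(5,"M")):
    p,cv=curve_fit(f,a,L[:,j],p0=[L[0,j],384,.1]); print(n,p,np.sqrt(np.diag(cv)))
    if n=="ft":
        g=lambda x,b,t:f(x,b,t,9*np.pi/180); p,cv=curve_fit(g,a,L[:,j],p0=[3.5,386]); print("fixed slope",p,np.sqrt(np.diag(cv)))
s=cv2.imread("pics/sk402.png")
cv2.imwrite("pics/c11.png",cv2.resize(s[265:325,235:305],None,fx=9,fy=9,interpolation=cv2.INTER_CUBIC))
E
```

```text
ft [3.52515613e+00 3.80370099e+02 1.06528575e-01] [0.07651937 2.14373291 0.01825928]
fixed slope [  3.5469263  384.79954269] [0.08083471 1.17911907]
M [5.56665564e-01 3.81374125e+02 1.76053050e-02] [0.00528797 1.21751115 0.00173004]
```

View pics/c11.png

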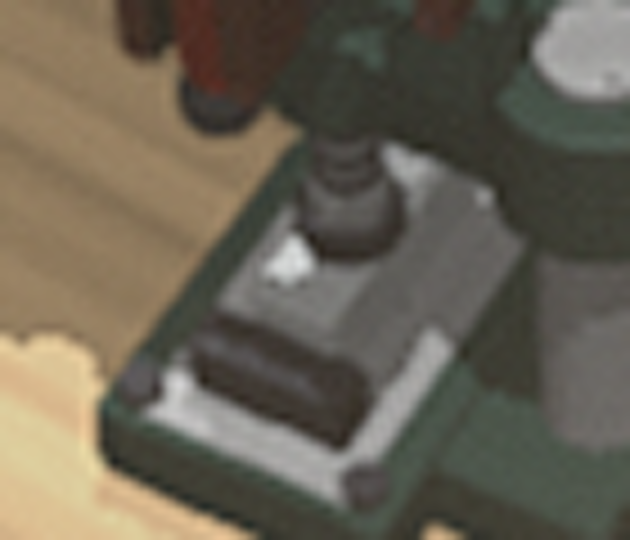

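The pad sits on the bar in the picture (pad rim at (352,258)). Force and moment both put touch at 381–385°, so I'm about 16° past. The rise comes with growing arm lag, unlike the small bump at 190–210°, where the lag shrank. One more step takes it to about 20°.

```bash
python3 - <<'E'
from h import *
a=np.array([1218-622,476+17.3]);a/=np.linalg.norm(a)
for z in(60,63,66): 
    p=proj("scene",[*(AX2+14*a),z]); print(z,"pad rim expected in crop",np.round([(p[0]-235+.5)*9,(p[1]-265+.5)*9]))
c=json.load(open("crank.json")); k=c["k"]; L=c["L"]
for d in (2,2):
    k+=d; go(k,c,rate=15); m=meas(c,5); L.append([float(k),*map(float,m)]); print(k,np.round(m,2))
c["k"]=k; json.dump(c,open("crank.json","w"))
from scipy.optimize import curve_fit
L=np.array([l for l in L if l[0]>320]); a=L[:,1].copy(); a[a<180]+=360
f=lambda x,b,t,k:b+k*np.maximum(x-t,0)
for j,n in((3,"ft"),(5,"M")):
    p,cv=curve_fit(f,a,L[:,j],p0=[L[0,j],384,.1]); print(n,p,np.sqrt(np.diag(cv)),"past",a[-1]-p[1])
g=lambda x,b,t:f(x,b,t,9*np.pi/180); p,cv=curve_fit(g,a,L[:,3],p0=[3.5,386]); print("fixed slope",p,"past",a[-1]-p[1])
E
```

```text
60 pad rim expected in crop [355. 270.]
63 pad rim expected in crop [354. 263.]
66 pad rim expected in crop [354. 255.]
404.0 [41.53 54.9   7.15 -0.37  1.1   7.08 44.73 17.67]
406.0 [43.41 54.88  7.16 -1.19  1.17  7.3  45.18 17.36]
ft [3.51656312e+00 3.82925977e+02 1.61504258e-01] [0.09495805 1.94614855 0.02171534] past 20.485563188811568
M [5.56665564e-01 3.84242276e+02 2.77729063e-02] [0.01094086 1.20647137 0.00250199] past 19.16926481396905
fixed slope [  3.51656311 382.58483868] past 20.826701664188477
```

Force fit gives 20.5–20.8° and moment fit 19.2° past touch, with a slope of 0.16 N/deg, which matches the spring. I ease the arm's wind-up slightly, let go, lift clear and check.

```bash
python3 - <<'E'
from h import *
c=json.load(open("crank.json"))
go(c["k"]-1.0,c,rate=10); print(np.round(meas(c,3),2))
set_gripper(40); s=st(); p=s["tool_pos"]
env.move_l([p[0],p[1],p[2]+75],rate=120)
env.reach([450,-250,380],q(BY)); env.hold(0.2); st()
for n in("scene","top"): cv2.imwrite(f"pics/{n}9.png",viewer.camera(n))
a=cv2.imread("pics/scene9.png")[225:325,235:335];b=cv2.imread("pics/top9.png")[185:285,280:380]
cv2.imwrite("pics/c12.png",cv2.resize(np.hstack([a,b]),None,fx=4,fy=4,interpolation=cv2.INTER_CUBIC))
E
```

```text
[43.19 54.89  4.04 -0.58  0.59  6.64 45.52 17.36]
t 46.08 tcp [676.8 -13.3 269.7] F [ 0.68 -0.51 -0.53] w 40.0
t 48.31 tcp [ 450.7 -249.5  379.7] F [0.22 0.09 0.13] w 40.0
```

View pics/c12.png

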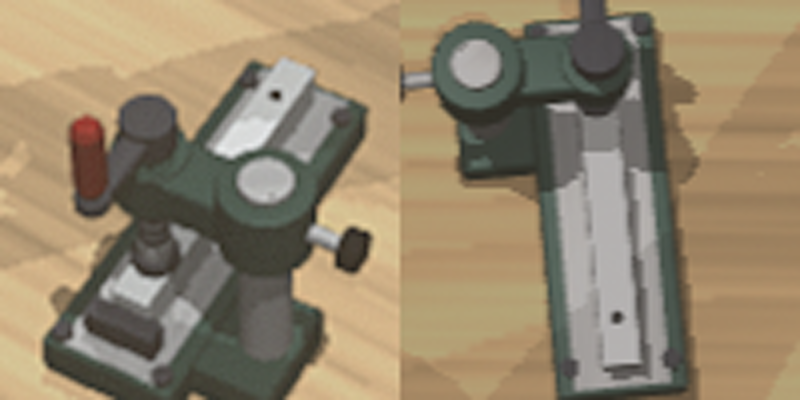

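View pics/top9.png

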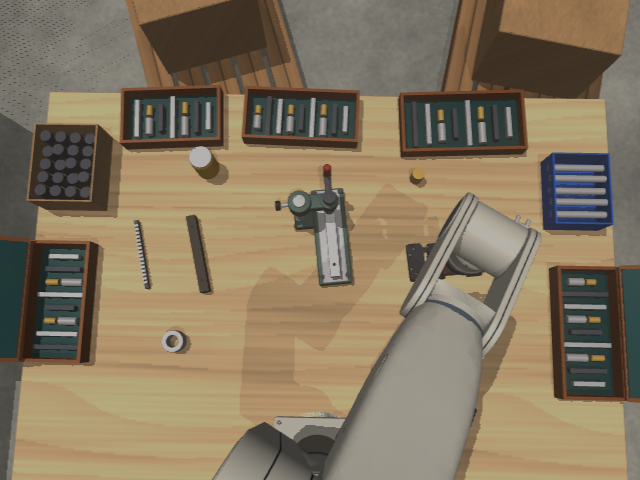

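The bar is where it was (near end at (622,368) in the crop, unchanged), the pad is on it, and the visible bystanders are unmoved. I check that the crank stayed put after release.

```bash
python3 - <<'E'
from h import *
P=[]
for n,b in (("top",(310,155,345,185)),("scene",(245,245,270,275))):
    im=cv2.imread(f"pics/{n}9.png"); x0,y0,x1,y1=b; r=im[y0:y1,x0:x1].astype(int); m=((r[...,2]>90)&(r[...,2]>2.0*r[...,1])).astype(np.uint8)
    k,l,s,c=cv2.connectedComponentsWithStats(m); i=1+s[1:,4].argmax(); P.append((n,*(c[i]+[x0,y0])))
k,e=two(*P); d=k[:2]-AX2; print(k,e,"angle",np.degrees(np.arctan2(d[1],d[0])),"r",np.hypot(*d),"drop",249.9-k[2],"expected angle",49.16-403.4+360,"drop",3.183*np.radians(403.4))
a,b=cv2.imread("pics/top0.png")[90:400,30:260],cv2.imread("pics/top9.png")[90:400,30:260]
print("left-side change px",(cv2.absdiff(a,b).max(2)>60).sum())
E
```

```text
[677.32663248 -10.99002187 227.24475213] 0.14513492498712738 angle 6.506445241394754 r 55.68529505502038 drop 22.655247872146077 expected angle 5.759999999999991 drop 22.410415058701133
left-side change px 0
```

The crank stayed put: knob angle 6.5° against 5.8° expected, and it dropped 22.7 mm against 22.4 mm expected. I hand in now.

```bash
python3 - <<'E'
from h import *
workorder.sign_off(); print("signed off"); 
E
```

```text
the job is handed in; nothing more can be done
signed off
```

I seated the aluminium bar against the stop, cranked the pad down onto it, snugged it to about 20° past touch and let go. The job was handed in at about 48 s; no verdict is reported.

**Bar:** The first push stopped 0.4 mm in, on a false force stop, so I gripped the bar again. The second push reached a firm 15 N against the stop. After release its near end was about 14.5 mm from the bed's front edge (15 expected). It was about 1 mm off centre and square to about 1°, and it looked unchanged in the last picture.

**Clamp:** I turned the crank about 403° clockwise.
- **Touch:** it came at 383–384°, which puts the final position 20.5° past touch by force and 19.2° by moment. The force slope of 0.16 N per degree matches the spring.
- **After letting go:** the crank stayed put. The knob angle was 6.5° against 5.8° expected, and it had dropped 22.7 mm against 22.4 mm expected.

**Other things on the bench:** The left half (steel bar, broach, bushing, can) showed no pixel change, and the plug looked unmoved. The arm hid the brown collar and most of the wrench in the last top view, so I did not check those two again; the arm never went near them.

**Checks that disagreed:**
- The free-turning force read 3.5–4 N instead of 6 N.
- A 1 N bump at 190–210° faded again, so I took it as an arm effect.
- The two views differed by a few mm on the stop's position, so I went by contact with the stop instead.

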